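Load the microscope stage and hold its enabling plunger

ROBOT

A 6-joint arm with a two-finger parallel gripper is mounted at the origin on the work surface. World frame = base frame: x ahead of the robot, y to its left, z up, the work surface at z = 0. Lengths are in m, angles in rad, forces in N, time in s.
With the tool pointing down it reaches from about 0.375 to 0.75 m from the base axis. Payload 9 kg.
Tool frame: the origin (TCP) lies midway between the tips of the shut fingers; the grasp point (between the pads) lies 19 mm behind it; z points along the fingers, y is the direction in which the jaws open and shut (so a half turn about z gives the same grasp; the last joint's range is limited). The gripper opens to 85 mm and grips with 20 to 120 N. Pads are 22 mm wide; open, the fingers measure 114 mm over their backs; the gripper's body (76 mm by 85 mm) begins 54 mm behind the grasp point. The pads swing forward as they close: fully open they stand 13 mm farther back than shut.
Start: joints at [-1.424, 0.104, 0.097, 1.564, 0, 1.353], TCP at [0.214, -0.561, 0.231] pointing down, gripper open.
Joint ranges: [-2.99, 2.99], [-0.84, 1.86], [-1.1, 1.16], [-1.84, 2.11], [-1.51, 1.56], [-3.14, 3.14]. Speed limits (rad/s): [2.22, 2.22, 2.57, 3.14, 3.14, 3.14].

INTERFACE

Orientations are given as a unit quaternion [w, x, y, z].
In Python, from rig import telemetry, vision, ticket gives the robot as it stands. The module is installed in compiled form; this text tells all that it offers.
- The arm moves only by the shell command python3 -m inch 'ROWS' [OPENING]. ROWS is a JSON object of lists of equal length, an entry for each row: "linear": the shift along the tool's x, y, z in m, a list of three; "spin": the turn about the tool's z in rad. A call has 1 to 12 rows; each row shifts and turns the commanded pose from where the row before left it, along the tool's axes as they then stand; what a row does not reach is not made up. A row lasts 1/12 s, in which the tool goes at most 41.7 mm and 7.16 degrees, less where a joint would pass 70% of its speed; a pose out of reach is approached as far as the arm can. A call with a gripper value outside its range is refused whole. OPENING is the opening, from -1 (shut) to 1 (fully open), so that 0 is half open, set as the call begins (- or left out, the last holds). The fingers move at their own pace and stop on an object; the grip force is fixed at half the most. Time passes only in rows, so rows that do not move let the fingers close. It gives the time, the measured TCP pose, the force and the opening at its end, in the units of the state.
- telemetry.read_state(): the state, without advancing time (a new reading comes with each control period).
- vision.snapshot(name): name is "scene" or "side" or "wrist"; returns a dict with "pixels" (480x640x3 uint8, blue, green, red), "vfov" (degrees; the focal length in pixels is half the picture's height over the tangent of half this angle, whatever the lens; pixels are square), "cx", "cy" (the principal point, pixels), "distortion" ([k1, k2, p1, p2, k3] as OpenCV has them; the pictures are not rectified), "eye" and "rotation" of the camera in the world; the wrist camera has in their place "hand_eye" (4x4, takes a point from camera to tool coordinates, whose origin is the TCP and whose axes are the flange's). Camera axes: x right, y down, z forward; pixel columns grow to the right and rows downward; lengths in m; the calibration is good to about 2 mm. A picture is of the moment at which its call begins: read the wrist's pose just before it. There is no depth.
- ticket.finish_job(): hands the job in, once; it reports no verdict.
The state is a dict: "time_s": time; "joint_positions": joint angles; "joint_velocities": joint speeds; "tau": joint torques, N m; "tcp_pos": TCP position; "ee_rot": TCP orientation; "ft_force": force on the tool from outside, world axes, zero at the start; "moment": the same for the moment, N m; "width": finger opening in m.
Only numpy, scipy, OpenCV 4.12 (cv2) and the standard library are available. Lean on these libraries where they do the work, as an engineer would, in place of code of your own. Each camera call takes 0.05 s, during which the arm holds its last target.

TASK

Get the microscope stage ready to travel: lay the blue and the orange specimen carrier flat in the stage tray, each in the compartment of its own colour and shape. Then, with both carriers left in the tray, press the yellow enabling plunger with the fingers to the middle of its travel, about 12 mm down with the collar inside the green band of the stem, and finish while still holding it there; never push it right through to its lower stop, and leave the other things on the bench where they are.

Things in the scene. Friction and masses are not known exactly. Their poses are not given: they have to be found in the camera images.
- blue_carrier_tab (a point): Loose blue specimen carrier, about 90 g: a flat plate 96 (its x) x 32 (its y) x 6 mm thick, underside on the bench, with a bare aluminium lifting tab standing on its middle, 30 (x) x 14 (y) mm and reaching from 6 to 40 mm above the underside. This point is on the tab's centre line, 30 mm above the underside of the plate; z is up, x along the plate's length. Grip the tab across its 14 mm (along y). Half-turned is the same.
- orange_carrier_tab (a point): Loose orange specimen carrier, about 90 g: as the blue one but its plate is 70 (its x) x 46 (its y) x 6 mm. Same tab, 30 (x) x 14 (y) mm, 6 to 40 mm above the underside; this point is on the tab's centre line, 30 mm above the underside; x along the plate's length. Half-turned is the same.
- blue_slot (a point): Centre of the inner floor of the blue-floored compartment of the white tray on the round microscope stage (fixed, stage differs in place and yaw each time), 64 mm above the bench. Axes are those of the stage. Compartment 102 mm along stage x by 38 mm along stage y; walls 5 mm thick rise 6 mm above its floor. The blue carrier lies in it with its length along stage x, 3 mm play on each side; nothing on the stage is higher than the walls.
- orange_slot (a point): Centre of the inner floor of the orange-floored compartment of the same tray, 64 mm above the bench, 62 mm from the blue one along stage -y, axes of the stage. Compartment 52 mm along stage x by 76 mm along stage y; walls rise 6 mm above its floor. The orange carrier lies in it with its length along stage y (crosswise to the blue one), 3 mm play on each side.
- enable_top (a point): Middle of the flat top of the yellow cap (44 mm diameter, 14 mm thick) of the spring-loaded enabling plunger, on a fixed grey box 90 x 70 x 40 mm with a black collar 10 mm high. 90 mm above the bench when released; it sinks straight down as it is pressed. The stem under the cap is white, then green, then red from below: from the collar up 9 mm white, 6 mm green, 11 mm red when released, so that the collar stands in the green when the plunger is 9 to 15 mm down.
- enable (a joint): How far the enabling plunger is pressed down, in m: 0 released, 0.012 middle position, 0.024 lower stop. Its spring pushes back with 3 N at the top, 9 N at the middle and 15 N at the stop, and returns it when let go.
- solvent: Bystander: closed white bottle, 56 mm diameter, 110 mm high, blue cap; origin at its underside.
- driver: Bystander: screwdriver 170 mm long lying on the bench between robot and stage.
- spanner: Bystander: spanner 150 mm long lying at the left.
- screw_cup: Bystander: clear open cup, 68 mm diameter, 50 mm high; origin at its underside.
- lens_post: Bystander: round black-framed lens of 52 mm on a steel post with a 44 mm foot, 108 mm high; origin at its underside.
- clamp: Bystander: small black table clamp 60 x 24 x 12 mm with a steel screw head 14 mm high on it; origin at its underside.
- tissue_box: Bystander: green cardboard box 90 x 60 x 50 mm at the right; origin at its underside.
Mind the look-alikes: they are no part of the job. Leave any purple look-alike of the part that bears blue_carrier_tab alone. Leave any pink look-alike of the part that bears enable_top alone.

How it is judged:
By the outcome, as a careful person would: the job done as asked, in the order asked, and still so for the second after the job is handed in, while the arm keeps its last pose, push and grip.
It also fails if it takes over 69 s, if anything falls off the work surface, if the arm or the gripper's body presses on something with over 40 N, if the wrist force passes 120 N, or if a joint passes its speed limit or range.

## Working session

There is one attempt and no reset: what is moved stays moved. The work goes in short steps, Python scripts to look and compute and a shell command to move; the robot and the scene stay as the last step left them, time stands still between calls to the robot, and variables do not carry over. Pictures are saved under pics/ and viewed, and the job is handed in when it is done.

```bash
mkdir -p pics; ls; python3 - <<'E'
from rig import telemetry, vision
import cv2
s=telemetry.read_state(); print(s)
for n in ["scene","side","wrist"]:
    d=vision.snapshot(n); cv2.imwrite(f"pics/{n}0.png",d["pixels"])
    print({k:v for k,v in d.items() if k!="pixels"})
E
```

```text
pics
{'time_s': 0.0, 'joint_positions': array([-1.42365938e+00,  1.04766803e-01,  9.64286889e-02,  1.56389243e+00,
       -1.26168613e-05,  1.35311054e+00]), 'joint_velocities': array([ 4.02840381e-04, -8.10625105e-04, -8.74235785e-04, -1.09994350e-03,
       -9.80584335e-05,  3.63280335e-04]), 'tau': array([-2.69647746e-03, -5.56940031e+01,  5.03640103e+01,  1.74580183e-02,
       -3.93408336e-04, -9.17374081e-06]), 'tcp_pos': array([ 0.21403081, -0.56015213,  0.23046047]), 'ee_rot': array([-7.16883356e-04,  9.83408873e-01,  1.81401416e-01,  1.89857810e-05]), 'ft_force': array([ 0.68358841,  0.00619699, -0.2163491 ]), 'moment': array([-0.0016899 ,  0.01366512, -0.00398552]), 'width': 0.08555391709472941}
{'vfov': 54.8108881100298, 'cx': 320.5003578082816, 'cy': 237.2065909861216, 'distortion': array([0.0393299, 0.       , 0.       , 0.       , 0.       ]), 'eye': array([1.13679556, 0.37816785, 1.15896052]), 'rotation': array([-0.14574305,  0.46999769,  0.83559287, -0.24422468])}
{'vfov': 48.68667377112904, 'cx': 312.90292941601416, 'cy': 241.06669748347136, 'distortion': array([-0.11158606,  0.        ,  0.        ,  0.        ,  0.        ]), 'eye': array([0.06789478, 0.95896845, 0.64628451]), 'rotation': array([ 0.12163596, -0.20288757,  0.83150011, -0.50264191])}
{'vfov': 59.25236349562867, 'cx': 322.1388168942341, 'cy': 240.8413021912907, 'distortion': array([0.00857312, 0.        , 0.        , 0.        , 0.        ]), 'hand_eye': array([[ 2.59382823e-05, -9.62510060e-01, -2.71245983e-01,
         6.78428366e-02],
       [ 9.99999661e-01,  2.48194505e-04, -7.85086038e-04,
        -3.56729752e-04],
       [ 8.22974973e-04, -2.71245871e-01,  9.62509740e-01,
        -1.43328236e-01],
       [ 0.00000000e+00,  0.00000000e+00,  0.00000000e+00,
         1.00000000e+00]])}
```

View pics/scene0.png

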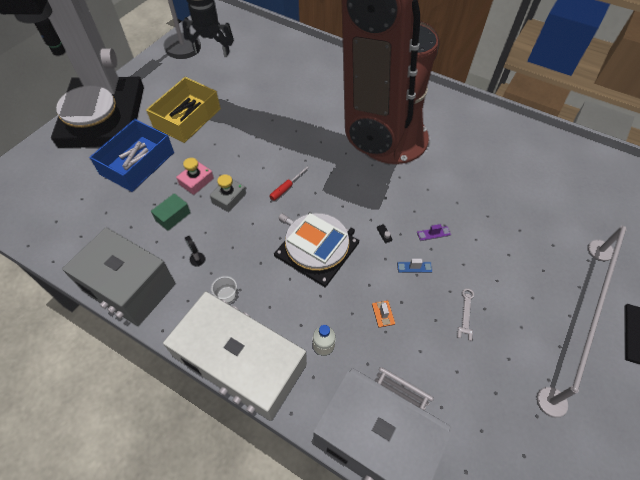

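View pics/side0.png

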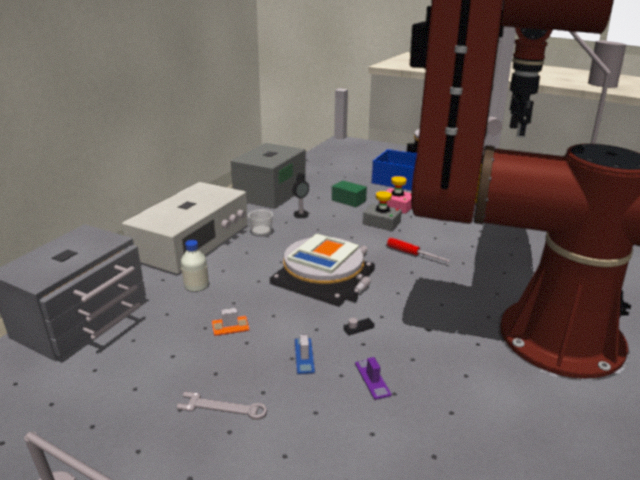

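View pics/wrist0.png

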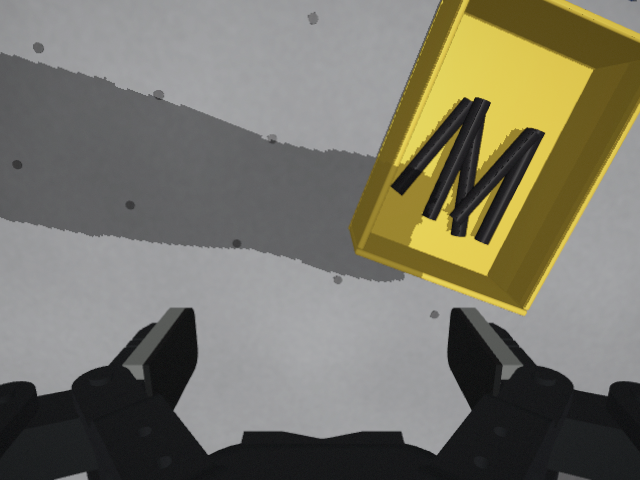

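The scene view shows these candidates:
- **Blue carrier:** (415,266), with the purple look-alike at (434,232).
- **Orange carrier:** (384,313).
- **Tray:** (317,240).
- **Plunger:** the grey-box one is at (226,190), with the pink-box look-alike at (194,174).

I choose blue (415,266) and the grey box (226,190), and will check both in a close crop.

```bash
cat > h.py <<'E'
import numpy as np, cv2
from scipy.spatial.transform import Rotation as R
from rig import telemetry, vision
def q2R(q): return R.from_quat([q[1],q[2],q[3],q[0]]).as_matrix()
class Cam:
    def __init__(s,name):
        st=telemetry.read_state(); s.st=st
        d=vision.snapshot(name); s.img=d["pixels"]
        f=240/np.tan(np.radians(d["vfov"])/2)
        s.K=np.array([[f,0,d["cx"]],[0,f,d["cy"]],[0,0,1]]); s.D=np.array(d["distortion"])
        if "eye" in d: s.C=np.array(d["eye"]); s.Rw=q2R(d["rotation"])
        else:
            H=np.array(d["hand_eye"]); Rt=q2R(st["ee_rot"])
            s.C=np.array(st["tcp_pos"])+Rt@H[:3,3]; s.Rw=Rt@H[:3,:3]
    def at(s,px,z):
        u=cv2.undistortPoints(np.array(px,float).reshape(-1,1,2),s.K,s.D).reshape(-1,2)
        r=np.c_[u,np.ones(len(u))]@s.Rw.T
        return s.C+r*((z-s.C[2])/r[:,2])[:,None]
    def px(s,P):
        Rc=s.Rw.T; return cv2.projectPoints(np.array(P,float).reshape(-1,1,3),cv2.Rodrigues(Rc)[0],-Rc@s.C,s.K,s.D)[0].reshape(-1,2)
    def crop(s,x0,y0,x1,y1,k,fn): cv2.imwrite(fn,cv2.resize(s.img[y0:y1,x0:x1],None,fx=k,fy=k,interpolation=cv2.INTER_CUBIC))
def tool():
    st=telemetry.read_state(); return st,np.array(st["tcp_pos"]),q2R(st["ee_rot"])
def delta(target,R_,p): return R_.T@(np.array(target)-p)
E
python3 - <<'E'
from h import *
c=Cam("scene"); 
c.crop(150,140,470,340,2.5,"pics/crop1.png")
for n,p,z in [("blue",(416,262),.03),("orange",(384,308),.03),("purple",(436,229),.03),("blueslot",(329,244),.064),("orslot",(310,233),.064),("cap",(225,181),.09),("bottle",(324,345),.03),("clamp",(384,233),.01),("cup",(224,290),.03),("lens",(196,258),0.0),("box",(170,211),.05),("driver",(282,190),0.01)]:
    print(n,c.at([p],z).round(3))
E
```

```text
blue [[0.43  0.285 0.03 ]]
orange [[0.603 0.272 0.03 ]]
purple [[0.297 0.288 0.03 ]]
blueslot [[0.526 0.056 0.064]]
orslot [[ 0.522 -0.009  0.064]]
cap [[ 0.511 -0.312  0.09 ]]
bottle [[0.773 0.188 0.03 ]]
clamp [[0.376 0.16  0.01 ]]
cup [[ 0.781 -0.121  0.03 ]]
lens [[ 0.732 -0.266  0.   ]]
box [[ 0.664 -0.405  0.05 ]]
driver [[ 0.399 -0.189  0.01 ]]
```

View pics/crop1.png

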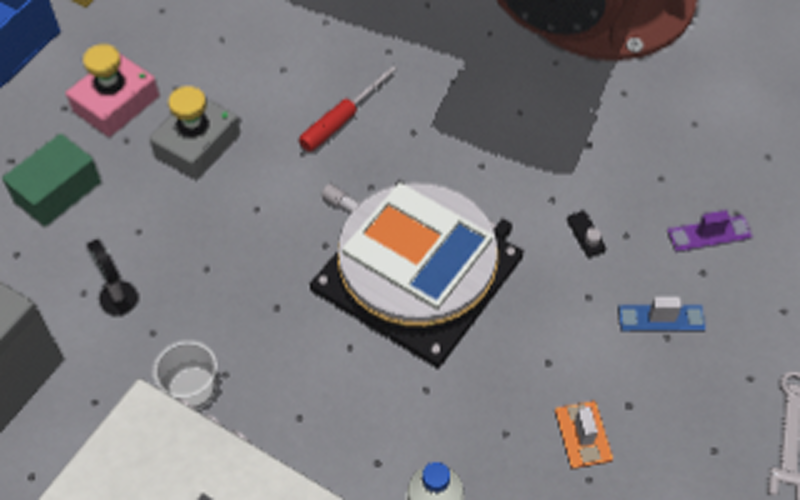

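Scene crop: the blue carrier (aluminium tab) is near crop (665,312), clearly distinct from the purple one at (712,232). The yellow cap on the grey box is at (187,103), distinct from the pink box at (103,62). The positions are plausible: 62–65 mm between the compartments, and all within reach. Moving to look at the stage.

```bash
python3 -m inch '{"linear":[[0.0124,-0.0108,0],[0.025,-0.0215,0],[0.025,-0.0215,0],[0.025,-0.0215,0],[0.025,-0.0215,0],[0.025,-0.0215,0],[0.025,-0.0215,0],[0.025,-0.0215,0],[0.025,-0.0215,0],[0.025,-0.0215,0]],"spin":[0,0,0,0,0,0,0,0,0,0]}' 1
python3 -m inch '{"linear":[[0.025,-0.0215,0],[0.025,-0.0215,0],[0.025,-0.0215,0],[0.025,-0.0215,0],[0.025,-0.0215,0],[0.025,-0.0215,0],[0.025,-0.0215,0],[0.025,-0.0215,0],[0.025,-0.0215,0],[0.0125,-0.0215,0],[0,0,0],[0,0,0]],"spin":[0,0,0,0,0,0,0,0,0,0,0,0]}' 1
python3 - <<'E'
from h import *
c=Cam("wrist"); cv2.imwrite("pics/w_stage.png",c.img); print(c.st["tcp_pos"],c.st["time_s"])
E
```

```text
time_s: 1.03
tcp_pos: [0.3634, -0.2835, 0.2313]
ee_rot: [0.0, 0.983, 0.181, 0.0]
ft_force: [0.7, -0.4, 0.4]
width: 0.0853
time_s: 2.03
tcp_pos: [0.5081, 0.0018, 0.2311]
ee_rot: [-0.0, 0.983, 0.183, -0.0]
ft_force: [0.2, 0.1, -1.3]
width: 0.0855
[0.50811985 0.00175741 0.23106348] 2.0333
```

View pics/w_stage.png

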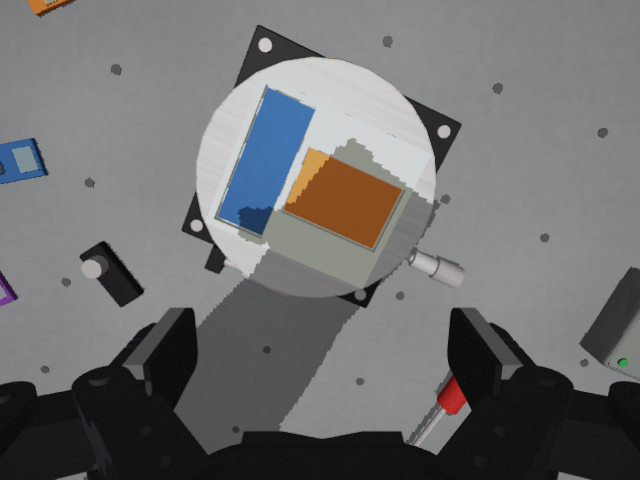

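```bash
cat >> h.py <<'E'
def mask(img,name):
    hsv=cv2.cvtColor(img,cv2.COLOR_BGR2HSV); H,S,V=cv2.split(hsv)
    if name=="blue": m=(H>95)&(H<125)&(S>110)
    if name=="orange": m=(H>4)&(H<22)&(S>130)
    return m.astype(np.uint8)
def comps(m,minA=150):
    n,l,st,ce=cv2.connectedComponentsWithStats(m); return [(l==i,st[i],ce[i]) for i in range(1,n) if st[i][4]>minA]
def rect(c,comp,z):
    ct=max(cv2.findContours(comp.astype(np.uint8),cv2.RETR_EXTERNAL,cv2.CHAIN_APPROX_NONE)[0],key=len).reshape(-1,2)
    P=c.at(ct,z)[:,:2]; r=cv2.minAreaRect((P*1000).astype(np.float32)); b=cv2.boxPoints(r)
    e0=b[1]-b[0]; e1=b[2]-b[1]; L=e0 if np.hypot(*e0)>np.hypot(*e1) else e1
    return np.array(r[0])/1000,np.array(r[1]).round(1),np.degrees(np.arctan2(L[1],L[0]))
E
python3 - <<'E'
from h import *
c=Cam("wrist"); 
for n in("blue","orange"):
    for cm,st,ce in comps(mask(c.img,n)): print(n,st,ce.round(),rect(c,cm,.064),rect(c,cm,.006))
s=Cam("scene")
for n in("blue","orange"):
    for cm,st,ce in comps(mask(s.img,n),60): print("scene",n,st,ce.round(),rect(s,cm,.064),rect(s,cm,.006))
E
```

```text
blue [ 217   88   96  146 6801] [264. 160.] (array([0.5283161 , 0.05520678]), array([35.7, 99.9]), np.float32(-3.2264156)) (array([0.52028632, 0.06076304]), array([ 42.3, 118.6]), np.float32(-3.2264102))
blue [   0  138   46   46 1079] [ 18. 162.] (array([0.46645456, 0.22236702]), array([26.6, 35.2]), np.float32(-58.3115)) (array([0.44686612, 0.25915686]), array([31.6, 41.8]), np.float32(-58.311466))
orange [ 26   0  45  16 359] [44.  5.] (array([0.57403192, 0.21899361]), array([ 8.8, 28.7]), np.float32(-68.70776)) (array([0.57454437, 0.25515317]), array([10.5, 34. ]), np.float32(-68.70678))
orange [ 283  148  117  100 6534] [340. 198.] (array([ 0.52471338, -0.00675505]), array([73.5, 49.5]), np.float32(86.78598)) (array([ 0.51601038, -0.01277626]), array([87.3, 58.8]), np.float32(86.78593))
scene blue [173   0  35  21 410] [187.   7.] (array([-0.14125812, -0.99759705]), array([138.6, 138.1]), np.float32(33.57655)) (array([-0.20895685, -1.07047095]), array([145.9, 145.4]), np.float32(33.57688))
scene blue [245   0  42  13 291] [269.   4.] (array([-0.33293231, -0.7537655 ]), array([ 8
[... 861 characters left out ...]
2(-58.4327)) (array([0.43136377, 0.28473929]), array([29.5, 93.9]), np.float32(-58.432724))
scene blue [319 325  11  12 105] [324. 330.] (array([0.75163208, 0.17440295]), array([28.8, 25. ]), np.float32(31.152866)) (array([0.73123004, 0.16360951]), array([30.4, 26.3]), np.float32(31.152714))
scene orange [296 223  29  22 334] [311. 234.] (array([ 0.52255841, -0.00662137]), array([70.9, 45. ]), np.float32(86.93699)) (array([ 0.49002231, -0.02700364]), array([74.6, 47.4]), np.float32(86.93698))
scene orange [372 301  23  26 222] [382. 315.] (array([0.6336109 , 0.27940439]), array([65.6, 43.1]), np.float32(42.860565)) (array([0.60695721, 0.27417288]), array([69.1, 45.4]), np.float32(42.860615))
```

The wrist view shows the stage: blue floor centred at (264,160), orange floor at (340,198). They come out 62.1 mm apart at yaw -3.2°, as described. The scene camera differs by about 2.5 mm in x, so I will rotate in place, which is needed anyway, and measure again to cancel the hand-eye bias.

```bash
python3 -m inch '{"linear":[[0,0,0],[0,0,0],[0,0,0],[0,0,0],[0,0,0],[0,0,0],[0,0,0],[0,0,0],[0,0,0],[0,0,0],[0,0,0],[0,0,0]],"spin":[-0.12,-0.12,-0.12,-0.12,-0.12,-0.12,-0.12,-0.12,-0.12,-0.12,-0.12,-0.12]}' 1
python3 -m inch '{"linear":[[0,0,0],[0,0,0],[0,0,0],[0,0,0],[0,0,0]],"spin":[-0.12,-0.12,-0.08,0,0]}' 1
cat > m.py <<'E'
from h import *
import sys
c=Cam("wrist"); cv2.imwrite("pics/"+sys.argv[1]+".png",c.img); t=c.st; Rt=q2R(t["ee_rot"])
print("t",t["time_s"],"tcp",t["tcp_pos"].round(4),"yaw",np.degrees(np.arctan2(Rt[1,0],Rt[0,0])).round(2),"tiltz",Rt[:,2].round(4),"j6",t["joint_positions"][5].round(2),"F",t["ft_force"].round(1),"w",round(t["width"],4))
for n in("blue","orange"):
    for cm,st,ce in comps(mask(c.img,n)): print(n,st,"z.064",*rect(c,cm,.064),"z.006",*rect(c,cm,.006))
E
python3 m.py w_stage2
```

```text
time_s: 3.18
tcp_pos: [0.508, -0.0006, 0.2314]
ee_rot: [0.0, 0.618, 0.786, -0.0]
ft_force: [-1.1, 0.7, -0.2]
width: 0.0853
time_s: 3.6
tcp_pos: [0.508, -0.0003, 0.2313]
ee_rot: [0.0, 0.489, 0.872, -0.0]
ft_force: [0.3, 0.5, 0.1]
width: 0.0852
t 3.6 tcp [ 5.080e-01 -3.000e-04  2.313e-01] yaw 121.5 tiltz [ 1.e-04 -2.e-04 -1.e+00] j6 0.76 F [0.3 0.5 0.1] w 0.0852
blue [ 318  108  137  118 6726] z.064 [0.5285213  0.05512126] [35.6 99.7] -3.2405853 z.006 [0.5391496  0.05454439] [ 42.3 118.3] -3.2405837
orange [571   0  61  13 429] z.064 [0.58863116 0.21611206] [39.   7.1] 31.193838 z.006 [0.61048352 0.24559523] [46.3  8.4] 31.192738
orange [ 285  179  108  112 6065] z.064 [ 0.52500555 -0.00700027] [73.6 49.6] 86.68665 z.006 [ 0.53497754 -0.01917657] [87.3 58.9] 86.686646
```

View pics/w_stage2.png

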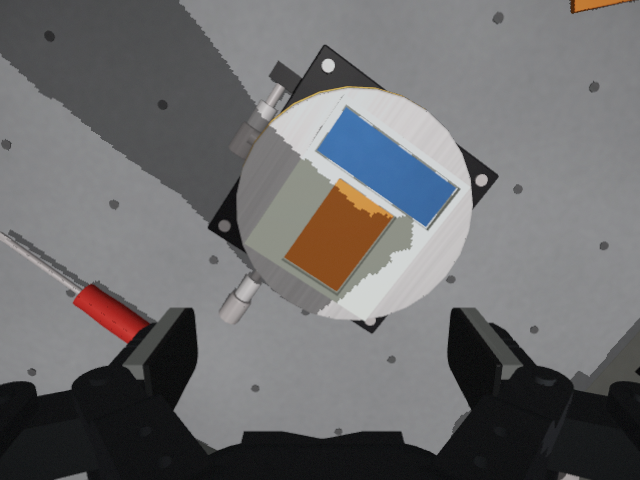

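The second view (yaw 121.5°) puts the blue slot at (0.5284, 0.0552) and the orange at (0.5249, -0.0069), yaw -3.2°. This agrees with the first to 0.3 mm. Now going over the blue carrier.

```bash
python3 -m inch '{"linear":[[0.0155,0.0045,0],[0.0315,0.0093,0],[0.0315,0.0093,0],[0.0315,0.0093,0],[0.0315,0.0093,0],[0.0315,0.0093,0],[0.0315,0.0093,0],[0.0315,0.0093,0],[0.0315,0.0093,0],[0.0155,0.0045,0],[0,0,0]],"spin":[0,0,0,0,0,0,0,0,0,0,0]}' 1
python3 m.py w_blue
```

```text
time_s: 4.57
tcp_pos: [0.4291, 0.2876, 0.2312]
ee_rot: [-0.0, 0.487, 0.874, 0.0]
ft_force: [0.6, -0.4, 0.5]
width: 0.0856
t 4.5667 tcp [0.4291 0.2876 0.2312] yaw 121.78 tiltz [-2.e-04  6.e-04 -1.e+00] j6 1.35 F [ 0.6 -0.4  0.5] w 0.0856
blue [ 305  154   37  106 2092] z.064 [0.42519995 0.29403674] [26.5 79.8] -57.873337 z.006 [0.4313262  0.28436554] [31.5 94.8] -57.873356
orange [ 433  285   79   56 1491] z.064 [0.57163568 0.28448956] [59.2 39.9] 42.37237 z.006 [0.60510663 0.27303561] [70.3 47.3] 42.37241
orange [194 415 131  25 844] z.064 [0.4791076  0.10028951] [113.7  24.1] 32.281097 z.006 [0.49530029 0.05443898] [134.9  28.7] 32.281116
```

View pics/w_blue.png

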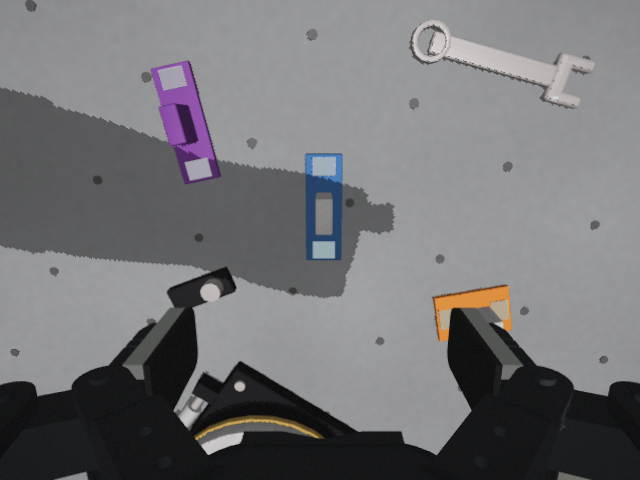

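The blue carrier is at (324,205) with its tab at (324,213). The plate measures 95×31.5 mm, centred at (0.4313, 0.2844), yaw 122.1°, which matches the description. Descending with a small correction.

```bash
python3 -m inch '{"linear":[[-0.002,0,0.01],[-0.0019,0.0002,0.02],[0,0,0.025],[0,0,0.025],[0,0,0.025],[0,0,0.025],[0,0,0.02],[0,0,0.01],[0,0,0],[0,0,0]],"spin":[-0.006,0,0,0,0,0,0,0,0,0]}' 0.6
python3 m.py w_blue2
```

```text
time_s: 5.45
tcp_pos: [0.4326, 0.2811, 0.0713]
ee_rot: [-0.0, 0.485, 0.875, -0.0]
ft_force: [-0.3, 0.0, 0.5]
width: 0.0684
t 5.45 tcp [0.4326 0.2811 0.0713] yaw 122.0 tiltz [-3.e-04 -3.e-04 -1.e+00] j6 1.33 F [-0.3  0.   0.5] w 0.0684
blue [ 294  161   65  177 5740] z.064 [0.42157172 0.29972174] [22.7 68.8] -58.25984 z.006 [0.43151932 0.28447583] [31.5 95.3] -58.259857
orange [610 376  22  20 225] z.064 [0.55373108 0.31767557] [ 4.6 12.4] -8.086746 z.006 [0.61455359 0.30934094] [ 6.4 17.1] -8.086621
orange [510 452  33  12 211] z.064 [0.54382471 0.26645386] [14.2  5.5] 17.444674 z.006 [0.60083386 0.2384014 ] [19.6  7.6] 17.444767
```

View pics/w_blue2.png

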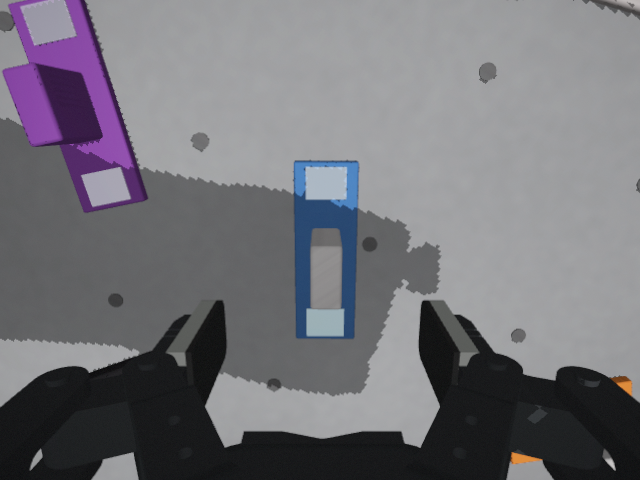

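```bash
python3 -m inch '{"linear":[[0.0034,0.0008,0.01],[0,0,0.015],[0,0,0.015],[0,0,0.01],[0,0,0.01],[0,0,0],[0,0,0]],"spin":[0,0,0,0,0,0,0]}' 0.6
python3 m.py w_blue3
```

```text
time_s: 6.08
tcp_pos: [0.4311, 0.2852, 0.0111]
ee_rot: [-0.0, 0.484, 0.875, -0.0]
ft_force: [-0.7, 0.6, 0.3]
width: 0.0684
t 6.0833 tcp [0.4311 0.2852 0.0111] yaw 122.09 tiltz [-4.e-04 -2.e-04 -1.e+00] j6 1.34 F [-0.7  0.6  0.3] w 0.0684
blue [  280   187    90   233 10077] z.064 [0.41702896 0.30743945] [19.3 58.6] -58.1595 z.006 [0.43167316 0.28441086] [31.7 96.1] -58.159523
```

View pics/w_blue3.png

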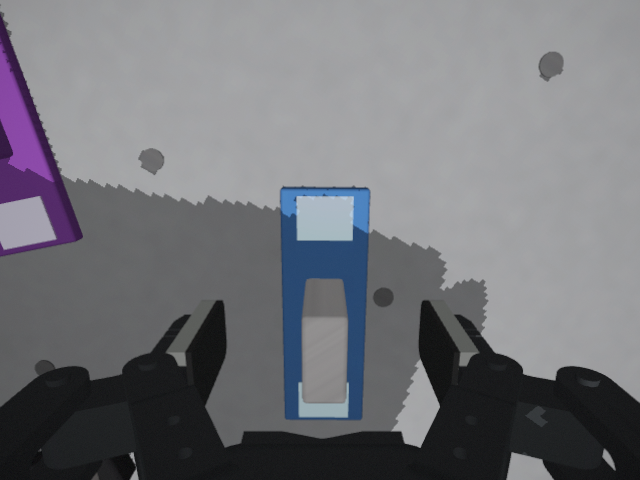

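Fingers straddle the tab at (325,350), centred to about 1 mm. Closing.

```bash
python3 -m inch '{"linear":[[0,0,0],[0,0,0],[0,0,0],[0,0,0],[0,0,0],[0,0,0],[0,0,0],[0,0,0],[0,0,0],[0,0,0]],"spin":[0,0,0,0,0,0,0,0,0,0]}' -1
python3 -m inch '{"linear":[[0,0,-0.01],[0,0,-0.02],[0,0,-0.03],[0,0,-0.03],[0,0,-0.03],[0,0,-0.03],[0,0,-0.02],[0,0,0],[0,0,0]],"spin":[0,0,0,0,0,0,0,0,0]}'
python3 m.py w_blue4
```

```text
time_s: 6.97
tcp_pos: [0.4316, 0.2853, 0.0117]
ee_rot: [0.0, 0.484, 0.875, 0.0]
ft_force: [-0.4, 1.0, 5.7]
width: 0.0127
time_s: 7.72
tcp_pos: [0.4318, 0.2854, 0.1825]
ee_rot: [0.001, 0.484, 0.875, 0.001]
ft_force: [0.1, -0.0, -1.2]
width: 0.013
t 7.7167 tcp [0.4318 0.2854 0.1825] yaw 122.09 tiltz [ 1.8e-03  5.0e-04 -1.0e+00] j6 1.34 F [ 0.1 -0.  -1.2] w 0.013
blue [ 278  187   89  118 5953] z.064 [0.43611319 0.27752332] [55.8 78.9] -57.926544 z.006 [0.44533139 0.26292004] [68.2 96.3] -57.925335
blue [291 406  63  12 236] z.064 [0.50181708 0.17250003] [45.1  9.3] 32.054253 z.006 [0.52559186 0.13462808] [55.1 11.4] 32.054276
orange [ 446  304   88   58 1907] z.064 [0.56677606 0.28581561] [57.5 39. ] 42.29392 z.006 [0.60494312 0.27304977] [70.3 47.6] 42.293846
```

View pics/w_blue4.png

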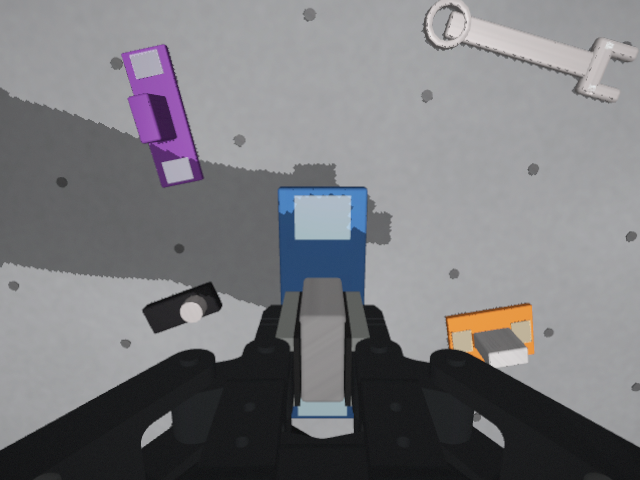

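Blue carrier held (width 13 mm, level, its front edge still at row 187). Carrying it over the blue compartment.

```bash
python3 -m inch '{"linear":[[-0.014,-0.0023,0],[-0.0273,-0.0046,0],[-0.0273,-0.0046,0],[-0.0273,-0.0046,0],[-0.0273,-0.0046,0],[-0.0273,-0.0046,0],[-0.0273,-0.0046,0],[-0.0273,-0.0046,0],[-0.0273,-0.0046,0],[-0.0135,-0.002,0],[0,0,0]],"spin":[0,0,0,0,0,0,0,0,0,0,0]}'
python3 -m inch '{"linear":[[0,0,0],[0,0,0],[0,0,0],[0,0,0],[0,0,0],[0,0,0],[0,0,0],[0,0,0],[0,0,0],[0,0,0],[0,0,0],[0,0,0]],"spin":[-0.06,-0.11,-0.11,-0.11,-0.11,-0.11,-0.11,-0.11,-0.11,-0.015,0,0]}'
python3 m.py w_bs1
```

```text
time_s: 8.68
tcp_pos: [0.527, 0.0529, 0.1795]
ee_rot: [-0.001, 0.485, 0.874, -0.001]
ft_force: [-0.8, 0.1, -0.4]
width: 0.0132
time_s: 9.68
tcp_pos: [0.5266, 0.0557, 0.1808]
ee_rot: [-0.0, 0.029, 1.0, 0.0]
ft_force: [0.0, -0.8, 0.3]
width: 0.0128
t 9.6833 tcp [0.5266 0.0557 0.1808] yaw 176.65 tiltz [-9.e-04  2.e-04 -1.e+00] j6 -0.08 F [ 0.  -0.8  0.3] w 0.0128
blue [ 278  160   89  144 7420] z.064 [0.5260257  0.05588275] [54.8 94. ] -3.3187788 z.006 [0.5412406  0.05500458] [ 67.1 114.9] -3.3187788
blue [291 406  63  12 238] z.064 [0.65731171 0.04813066] [44.8  9.2] 86.6308 z.006 [0.70178845 0.04552466] [54.8 11.3] 86.63087
orange [254  89 109  51 236] z.064 [0.44851843 0.05428558] [69.5  8.3] 62.683964 z.006 [0.44645789 0.05305144] [85.  10.1] 62.683964
orange [ 162  201  118   75 8420] z.064 [ 0.52498126 -0.00801287] [71.9 49. ] 86.661705 z.006 [ 0.53996375 -0.02313246] [88.  59.9] 86.66245
orange [ 544  249   96   93 2864] z.064 [0.57848175 0.2327822 ] [59.3 37.7] 42.35177 z.006 [0.60538837 0.27133258] [72.5 46. ] 42.351845
```

View pics/w_bs1.png

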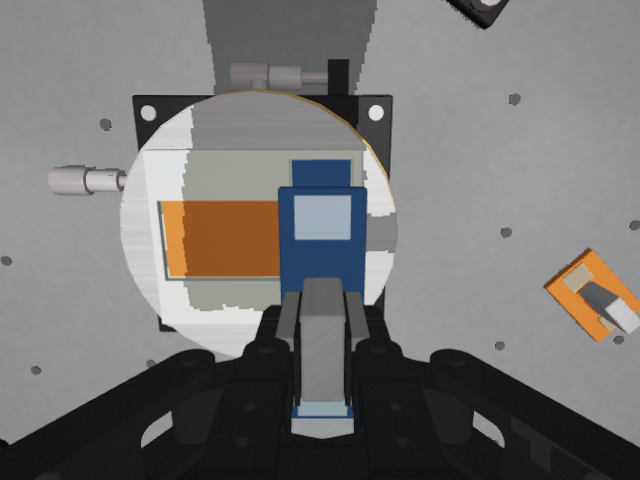

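Held above the stage, level. The offset is about 1 mm; I correct it and go to just above the walls.

```bash
python3 -m inch '{"linear":[[-0.001,-0.0004,0.01],[0,0,0.018],[0,0,0.018],[0,0,0.018],[0,0,0.018],[0,0,0.01],[0,0,0.003],[0,0,0],[0,0,0]],"spin":[-0.002,0,0,0,0,0,0,0,0]}'
python3 m.py w_bs2
```

```text
time_s: 10.48
tcp_pos: [0.5284, 0.0546, 0.087]
ee_rot: [0.0, 0.027, 1.0, -0.0]
ft_force: [-0.3, -0.0, 0.2]
width: 0.0131
t 10.4833 tcp [0.5284 0.0546 0.087 ] yaw 176.9 tiltz [ 8.e-04 -2.e-04 -1.e+00] j6 -0.09 F [-0.3 -0.   0.2] w 0.0131
blue [ 278  175   91  130 7161] z.064 [0.50638275 0.05618172] [35.9 54.7] -3.2732966 z.006 [0.52279608 0.05540517] [48.4 73.8] -3.2733002
blue [291 406  63  12 234] z.064 [0.58728485 0.05143871] [28.7  5.9] 86.89572 z.006 [0.63192511 0.04900732] [38.7  8. ] 86.89584
orange [220  65 179  91 432] z.064 [0.45108539 0.05683163] [74.1  9. ] 61.063717 z.006 [0.44820538 0.05628184] [99.9 12.1] 61.063683
orange [   79   238   186   109 18806] z.064 [ 0.52576324 -0.0072354 ] [74.2 49.2] 86.85445 z.006 [ 0.54893842 -0.03013833] [100.1  66.3] 86.85449
orange [625 331  15  29 237] z.064 [0.56091522 0.18866826] [14.   5.9] 8.134348 z.006 [0.5963551  0.23411647] [18.9  8. ] 8.13304
```

View pics/w_bs2.png

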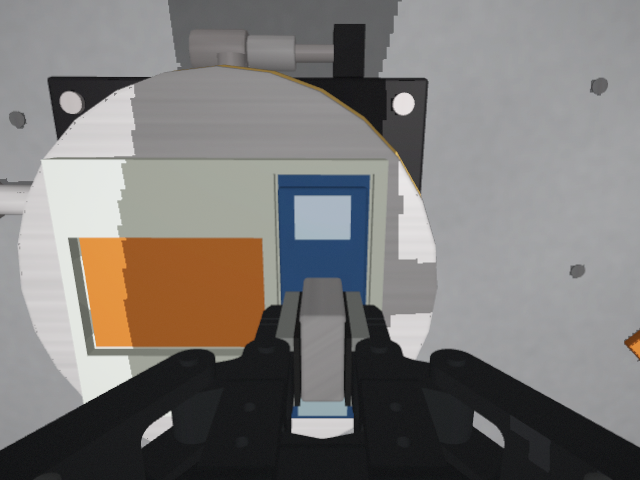

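Front edge of the plate at row 187, inside the compartment's end at row 175. Side clearances are visible at columns 275 and 372. Lowering.

```bash
python3 -m inch '{"linear":[[0.0006,0.0005,0.002],[0,0,0.003],[0,0,0.003],[0,0,0.002],[0,0,0.001],[0,0,0]],"spin":[0.001,0,0,0,0,0]}'
python3 m.py w_bs3
```

```text
time_s: 11.03
tcp_pos: [0.5275, 0.0551, 0.0757]
ee_rot: [0.0, 0.027, 1.0, -0.0]
ft_force: [-2.0, -0.7, 4.4]
width: 0.0131
t 11.0333 tcp [0.5275 0.0551 0.0757] yaw 176.86 tiltz [ 2.e-04 -2.e-04 -1.e+00] j6 -0.09 F [-2.  -0.7  4.4] w 0.0131
blue [ 274  182   97  124 7332] z.064 [0.50376553 0.05644946] [35.7 49. ] -3.2100694 z.006 [0.52069971 0.05548122] [49.1 67.3] -3.210084
blue [291 406  63  12 237] z.064 [0.57767224 0.05246718] [26.7  5.5] 86.86054 z.006 [0.62225812 0.05000898] [36.7  7.6] 86.86051
orange [211  64 193  99 522] z.064 [0.45138177 0.0572001 ] [74.8  9.3] 60.75648 z.006 [0.44871695 0.05651268] [102.8  12.8] 60.75649
orange [   62   249   198   115 20302] z.064 [ 0.52613623 -0.00727294] [74.3 49.3] 86.85569 z.006 [ 0.55144019 -0.03208247] [102.1  67.7] 86.85568
```

View pics/w_bs3.png

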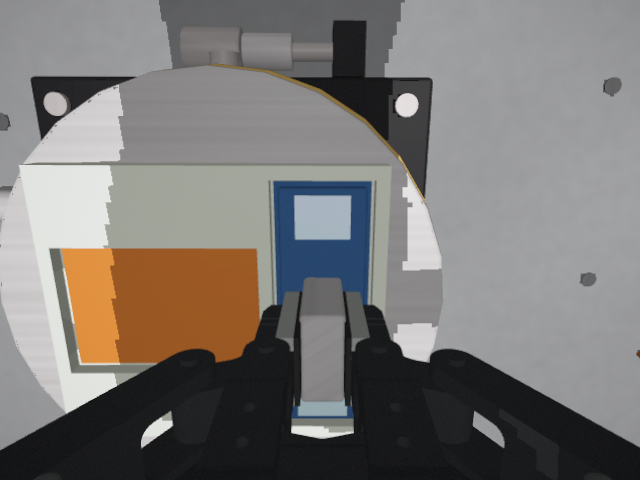

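The plate lies inside the walls with light contact (4 N) at the expected height. Releasing and rising.

```bash
python3 -m inch '{"linear":[[0,0,0],[0,0,0],[0,0,0],[0,0,0],[0,0,0],[0,0,0]],"spin":[0,0,0,0,0,0]}' 0.4
python3 -m inch '{"linear":[[0,0,-0.01],[0,0,-0.02],[0,0,-0.03],[0,0,-0.03],[0,0,-0.03],[0,0,-0.02],[0,0,-0.01],[0,0,0],[0,0,0]],"spin":[0,0,0,0,0,0,0,0,0]}'
python3 m.py w_bs4
```

```text
time_s: 11.58
tcp_pos: [0.5275, 0.0551, 0.0752]
ee_rot: [-0.0, 0.027, 1.0, -0.0]
ft_force: [-0.1, -0.9, -0.2]
width: 0.06
time_s: 12.33
tcp_pos: [0.5275, 0.0551, 0.225]
ee_rot: [0.0, 0.027, 1.0, -0.0]
ft_force: [0.4, -0.1, -0.5]
width: 0.0598
t 12.3333 tcp [0.5275 0.0551 0.225 ] yaw 176.86 tiltz [ 1.e-04 -1.e-04 -1.e+00] j6 -0.09 F [ 0.4 -0.1 -0.5] w 0.0598
blue [ 298  154   49  131 3705] z.064 [0.52871851 0.05499093] [35.2 98.4] -3.2773573 z.006 [0.54209259 0.05422413] [ 41.9 117.2] -3.2773502
orange [270  93  88  41 172] z.064 [0.44847266 0.05553195] [65.4  7.5] 63.09037 z.006 [0.44655051 0.05486831] [77.9  8.9] 63.090393
orange [ 186  189  103   65 6481] z.064 [ 0.5252403  -0.00705701] [73.7 48.5] 86.85406 z.006 [ 0.5379516  -0.01965133] [87.8 57.7] 86.85421
orange [ 520  235   88   83 2271] z.064 [0.58193292 0.23736325] [60.6 38.4] 42.343426 z.006 [0.60545081 0.27136011] [72.1 45.7] 42.343426
```

View pics/w_bs4.png

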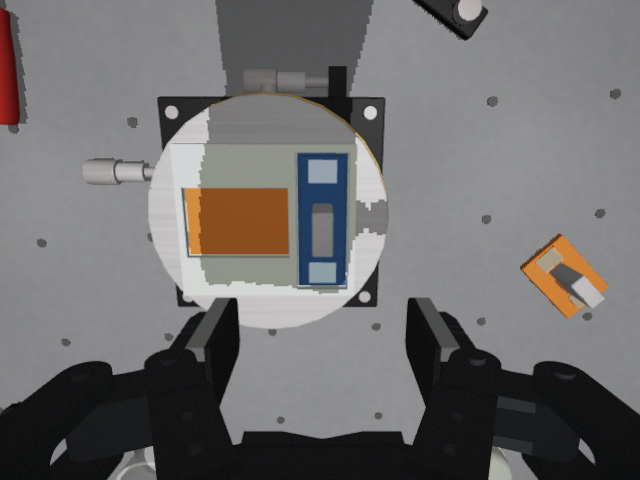

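Blue carrier lies in its compartment at (322,222), clear all round. Next, the orange one at (565,277) → (0.605, 0.273), yaw 42.3°.

```bash
python3 -m inch '{"linear":[[-0.0041,0.0139,0],[-0.0082,0.0277,0],[-0.0082,0.0277,0],[-0.0082,0.0277,0],[-0.0082,0.0277,0],[-0.0082,0.0277,0],[-0.0082,0.0277,0],[-0.0082,0.0277,0],[-0.004,0.0139,0],[0,0,0]],"spin":[0,0,0,0,0,0,0,0,0,0]}' 0.6
python3 -m inch '{"linear":[[0,0,0],[0,0,0],[0,0,0],[0,0,0],[0,0,0],[0,0,0],[0,0,0],[0,0,0],[0,0,0],[0,0,0]],"spin":[-0.06,-0.11,-0.11,-0.11,-0.11,-0.11,-0.11,-0.072,0,0]}'
python3 m.py w_or1
```

```text
time_s: 13.22
tcp_pos: [0.6043, 0.2755, 0.2221]
ee_rot: [-0.002, 0.026, 1.0, -0.0]
ft_force: [-0.0, -0.2, 0.3]
width: 0.0681
time_s: 14.05
tcp_pos: [0.6045, 0.2723, 0.224]
ee_rot: [-0.001, -0.359, 0.933, 0.0]
ft_force: [-0.5, -0.5, 0.2]
width: 0.0681
t 14.05 tcp [0.6045 0.2723 0.224 ] yaw -137.93 tiltz [-1.9e-03 -6.0e-04 -1.0e+00] j6 -0.51 F [-0.5 -0.5  0.2] w 0.0681
blue [  37  295   51   43 1617] z.064 [0.79689307 0.17308691] [30.  42.3] -10.444774 z.006 [0.84345691 0.16284372] [35.7 50.3] -10.444632
orange [ 58   0 126  19 679] z.064 [0.58685486 0.08380013] [10.4 79.8] -47.65674 z.006 [0.59327014 0.05648996] [12.4 95. ] -47.656746
orange [ 293  167   54   79 2589] z.064 [0.59762671 0.26503162] [57.8 38.4] 42.06036 z.006 [0.60610101 0.27236337] [68.8 45.8] 42.059982
```

View pics/w_or1.png

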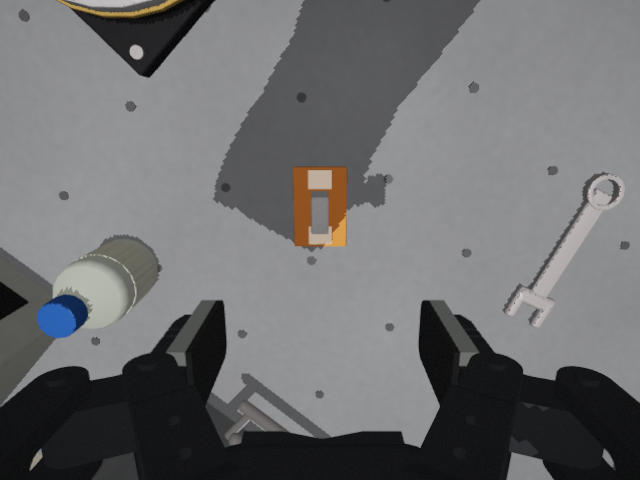

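```bash
python3 -m inch '{"linear":[[-0.001,-0.0007,0.01],[0,0,0.02],[0,0,0.025],[0,0,0.025],[0,0,0.025],[0,0,0.025],[0,0,0.02],[0,0,0.005],[0,0,0],[0,0,0]],"spin":[0,0,0,0,0,0,0,0,0,0]}'
python3 m.py w_or2
```

```text
time_s: 14.93
tcp_pos: [0.6064, 0.273, 0.0708]
ee_rot: [0.0, -0.36, 0.933, -0.0]
ft_force: [-0.2, -0.6, 0.9]
width: 0.0684
t 14.9333 tcp [0.6064 0.273  0.0708] yaw -137.8 tiltz [ 3.e-04 -0.e+00 -1.e+00] j6 -0.51 F [-0.2 -0.6  0.9] w 0.0684
orange [ 274  192   92  130 7159] z.064 [0.59193011 0.25964386] [50.6 32.9] 42.323895 z.006 [0.60620624 0.27217484] [70.2 45.7] 42.323856
```

View pics/w_or2.png

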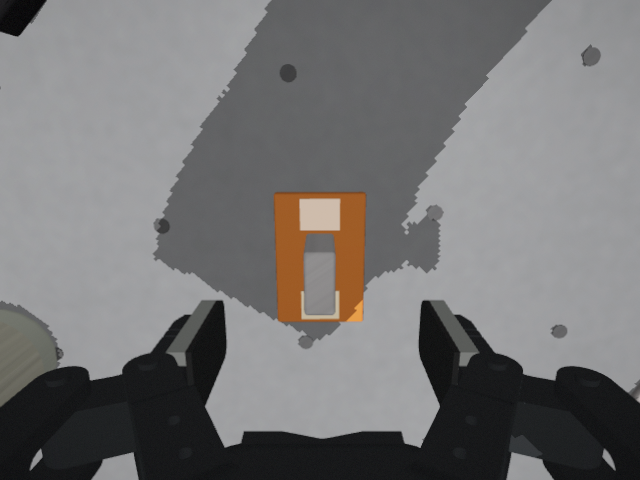

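Orange plate at (320,257) measures 70×46 mm, and the TCP is within 1 mm of its centre. Going down.

```bash
python3 -m inch '{"linear":[[0.0006,-0.0002,0.01],[0,0,0.015],[0,0,0.015],[0,0,0.01],[0,0,0.0097],[0,0,0],[0,0,0]],"spin":[0,0,0,0,0,0,0]}'
python3 m.py w_or3
python3 -m inch '{"linear":[[0,0,0],[0,0,0],[0,0,0],[0,0,0],[0,0,0],[0,0,0],[0,0,0],[0,0,0],[0,0,0],[0,0,0]],"spin":[0,0,0,0,0,0,0,0,0,0]}' -1
python3 m.py w_or3b
```

```text
time_s: 15.57
tcp_pos: [0.6058, 0.2725, 0.0104]
ee_rot: [-0.0, -0.36, 0.933, -0.0]
ft_force: [0.2, -0.3, -0.2]
width: 0.0684
t 15.5667 tcp [0.6058 0.2725 0.0104] yaw -137.76 tiltz [-4.e-04 -2.e-04 -1.e+00] j6 -0.51 F [ 0.2 -0.3 -0.2] w 0.0684
orange [  255   220   127   172 12742] z.064 [0.5858924  0.25423737] [42.9 27.8] 42.368202 z.006 [0.60615912 0.27206778] [70.6 45.7] 42.36807
time_s: 16.45
tcp_pos: [0.6063, 0.2726, 0.0111]
ee_rot: [0.0, -0.36, 0.933, -0.0]
ft_force: [-0.2, 0.6, 4.7]
width: 0.0134
t 16.45 tcp [0.6063 0.2726 0.0111] yaw -137.76 tiltz [ 8.e-04  1.e-04 -1.e+00] j6 -0.51 F [-0.2  0.6  4.7] w 0.0134
orange [ 260  219  126   93 6598] z.064 [0.57800049 0.24782962] [22.  27.8] -47.87428 z.006 [0.59284186 0.26138867] [36.1 45.7] -47.874435
```

View pics/w_or3b.png

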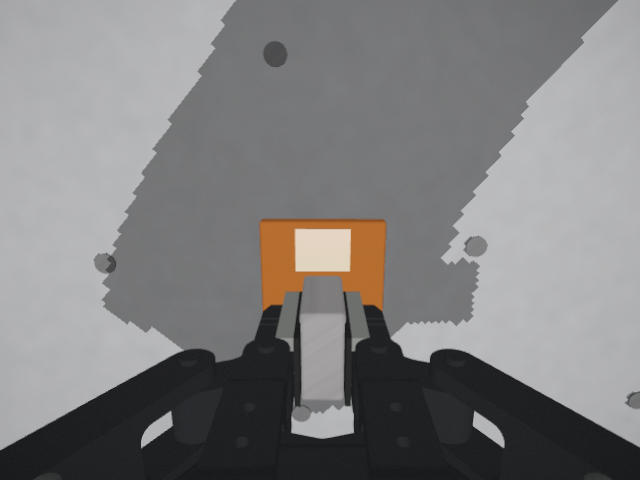

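Orange grasped, centred. Lifting and carrying it over the orange compartment.

```bash
python3 -m inch '{"linear":[[0,0,-0.01],[0,0,-0.02],[0,0,-0.03],[0,0,-0.03],[0,0,-0.03],[0,0,-0.03],[0,0,-0.02],[0,0,-0.01],[0,0,0]],"spin":[0,0,0,0,0,0,0,0,0]}'
python3 -m inch '{"linear":[[0.014,-0.0085,0],[0.0275,-0.0169,0],[0.0275,-0.0169,0],[0.0275,-0.0169,0],[0.0275,-0.0169,0],[0.0275,-0.0169,0],[0.0275,-0.0169,0],[0.0275,-0.0169,0],[0.0275,-0.0169,0],[0.0138,-0.0084,0],[0,0,0]],"spin":[0,0,0,0,0,0,0,0,0,0,0]}'
python3 -m inch '{"linear":[[0,0,0],[0,0,0],[0,0,0],[0,0,0],[0,0,0],[0,0,0],[0,0,0],[0,0,0],[0,0,0],[0,0,0]],"spin":[-0.06,-0.11,-0.11,-0.11,-0.11,-0.11,-0.11,-0.057,0,0]}'
python3 m.py w_os1
```

```text
time_s: 17.25
tcp_pos: [0.6069, 0.2727, 0.1933]
ee_rot: [0.002, -0.36, 0.933, -0.0]
ft_force: [-0.1, 0.2, -0.2]
width: 0.0127
time_s: 18.17
tcp_pos: [0.5231, -0.0093, 0.1884]
ee_rot: [-0.001, -0.359, 0.933, 0.001]
ft_force: [-1.3, -0.6, -0.7]
width: 0.013
time_s: 19.0
tcp_pos: [0.5242, -0.006, 0.1892]
ee_rot: [-0.0, -0.686, 0.727, 0.001]
ft_force: [0.5, 0.7, -0.5]
width: 0.0129
t 19.0 tcp [ 0.5242 -0.006   0.1892] yaw -93.34 tiltz [-1.8e-03  6.0e-04 -1.0e+00] j6 -1.77 F [ 0.5  0.7 -0.5] w 0.0129
blue [383 295   9  42 194] z.064 [0.48144717 0.05803174] [31.2  5.5] 89.17229 z.006 [0.47315131 0.08660271] [37.9  6.7] 89.17185
blue [247 296  15  46 309] z.064 [0.57396741 0.05469729] [34.5  9.6] 84.439316 z.006 [0.5856535  0.08254813] [42.  11.7] 84.4396
orange [252 119 162  39 344] z.064 [ 0.5116098  -0.06690635] [ 16.4 100.9] -10.26394 z.006 [ 0.50982822 -0.06531908] [ 19.9 122.7] -10.263925
orange [  260   174   126   138 10034] z.064 [0.52338428 0.00435244] [94.4 82.5] 86.32477 z.006 [0.52414569 0.02132993] [114.8 100.3] 86.32476
```

View pics/w_os1.png

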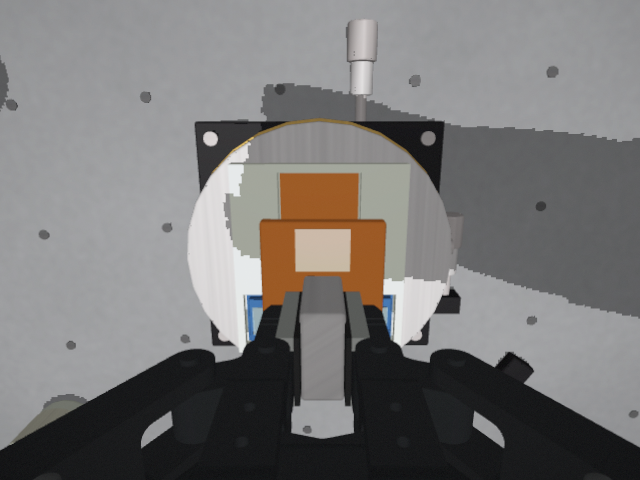

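```bash
python3 -m inch '{"linear":[[0.0004,-0.0007,0.01],[0,0,0.02],[0,0,0.02],[0,0,0.02],[0,0,0.018],[0,0,0.01],[0,0,0.005],[0,0,0],[0,0,0]],"spin":[-0.002,0,0,0,0,0,0,0,0]}'
python3 m.py w_os2
```

```text
time_s: 19.8
tcp_pos: [0.5257, -0.0072, 0.0881]
ee_rot: [0.0, -0.687, 0.726, -0.0]
ft_force: [0.2, -0.1, -1.3]
width: 0.0134
t 19.8 tcp [ 0.5257 -0.0072  0.0881] yaw -93.15 tiltz [ 5.e-04 -2.e-04 -1.e+00] j6 -1.78 F [ 0.2 -0.1 -1.3] w 0.0134
blue [292 397  61  15 606] z.064 [0.52794794 0.04968654] [ 7.5 27.8] -3.180905 z.006 [0.53029773 0.09299576] [10.1 37.5] -3.1809042
orange [187 119 271  52 890] z.064 [ 0.52146265 -0.06701329] [ 19.1 106.1] -3.3601096 z.006 [ 0.52156561 -0.06413428] [ 25.7 142.8] -3.360109
orange [ 260  206  126  106 8248] z.064 [ 0.52392133 -0.01999765] [46.1 51.5] -3.241834 z.006 [ 0.52487592 -0.00083026] [62.  69.3] -3.2418458
```

View pics/w_os2.png

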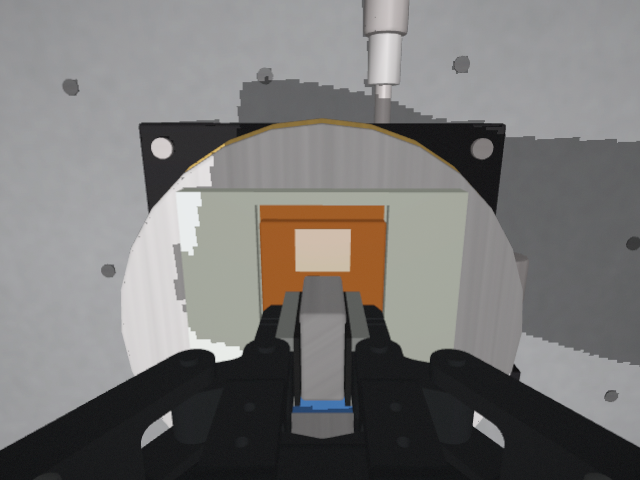

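Plate centred between the side walls (260–386 inside 256–388), its end at row 220 with the compartment's end at row 206. Lowering.

```bash
python3 -m inch '{"linear":[[-0.0007,0.0007,0.002],[0,0,0.003],[0,0,0.003],[0,0,0.003],[0,0,0.0017],[0,0,0]],"spin":[0,0,0,0,0,0]}'
python3 m.py w_os3
```

```text
time_s: 20.35
tcp_pos: [0.5247, -0.0064, 0.075]
ee_rot: [-0.0, -0.688, 0.726, -0.0]
ft_force: [-1.8, -0.0, 3.2]
width: 0.0131
t 20.35 tcp [ 0.5247 -0.0064  0.075 ] yaw -93.12 tiltz [-0.e+00 -2.e-04 -1.e+00] j6 -1.78 F [-1.8 -0.   3.2] w 0.0131
blue [ 291  406   63   27 1621] z.064 [0.52668726 0.04806332] [13.1 26.9] -4.2363863 z.006 [0.52908807 0.09412189] [18. 37.] -4.2355733
orange [176 117 290  56 987] z.064 [ 0.52090106 -0.06705566] [ 18.7 104.8] -3.7207017 z.006 [ 0.5211283  -0.06424398] [ 25.7 144.1] -3.7207043
orange [ 252  210  134  120 8443] z.064 [ 0.5243761  -0.01884476] [48.9 50. ] -3.1915073 z.006 [0.52590863 0.00207826] [67.2 68.8] -3.1914203
```

View pics/w_os3.png

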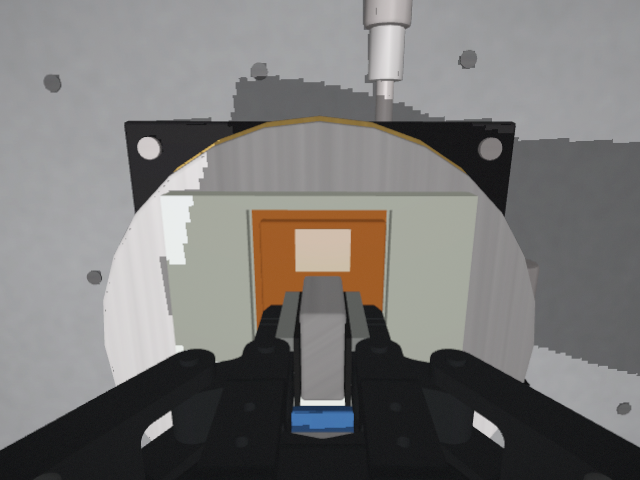

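The plate is down inside the walls. The gap is about 3 mm at left (252–260) and under 1 mm at right, with light contact at the expected height. Releasing and checking.

```bash
python3 -m inch '{"linear":[[0,0,0],[0,0,0],[0,0,0],[0,0,0],[0,0,0],[0,0,0]],"spin":[0,0,0,0,0,0]}' 0.3
python3 -m inch '{"linear":[[0,0,-0.01],[0,0,-0.02],[0,0,-0.03],[0,0,-0.03],[0,0,-0.03],[0,0,-0.02],[0,0,-0.01],[0,0,0],[0,0,0]],"spin":[0,0,0,0,0,0,0,0,0]}'
python3 m.py w_os4
```

```text
time_s: 20.9
tcp_pos: [0.5247, -0.0064, 0.0748]
ee_rot: [-0.0, -0.688, 0.726, -0.0]
ft_force: [0.1, -0.5, 0.4]
width: 0.0556
time_s: 21.65
tcp_pos: [0.5248, -0.0064, 0.2246]
ee_rot: [-0.0, -0.688, 0.726, -0.0]
ft_force: [-0.7, 0.2, -0.6]
width: 0.0555
t 21.65 tcp [ 0.5248 -0.0064  0.2246] yaw -93.13 tiltz [ 1.e-04 -1.e-04 -1.e+00] j6 -1.78 F [-0.7  0.2 -0.6] w 0.0555
blue [ 256  277  130   42 3036] z.064 [0.52857526 0.0562963 ] [34.2 99.4] -3.9172375 z.006 [0.53014258 0.08127489] [ 40.7 118.4] -3.9172447
orange [262 120 147  40 284] z.064 [ 0.50953467 -0.06602003] [ 17.9 104.2] -12.252518 z.006 [ 0.5074679  -0.06438667] [ 21.3 124.1] -12.252523
orange [ 286  168   70  100 4418] z.064 [ 0.52493323 -0.00603725] [74.6 49.4] 86.759514 z.006 [0.52580536 0.00704438] [88.9 58.9] 86.759514
```

View pics/w_os4.png

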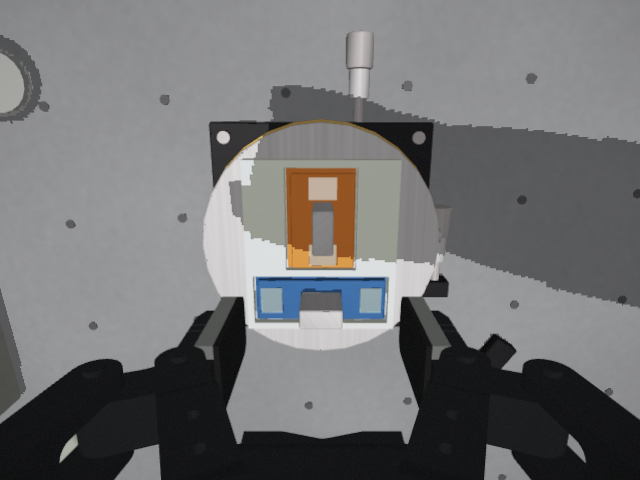

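Both carriers lie flat in their compartments: orange at (321,219), blue at (321,299). Now to the plunger on the grey box with the fingers shut.

```bash
python3 - <<'E'
import cv2
i=cv2.imread("pics/w_os4.png"); cv2.imwrite("pics/w_os4c.png",cv2.resize(i[150:340,230:410],None,fx=3,fy=3,interpolation=cv2.INTER_CUBIC))
E
python3 -m inch '{"linear":[[0.0153,-0.0001,0],[0.0306,-0.0003,0],[0.0306,-0.0003,0],[0.0306,-0.0003,0],[0.0306,-0.0003,0],[0.0306,-0.0003,0],[0.0306,-0.0003,0],[0.0306,-0.0003,0],[0.0306,-0.0003,0],[0.0306,-0.0003,0],[0.0153,0,0],[0,0,0]],"spin":[0,0,0,0,0,0,0,0,0,0,0,0]}' -1
python3 m.py w_pl1
```

```text
time_s: 22.7
tcp_pos: [0.5096, -0.3144, 0.2224]
ee_rot: [-0.0, -0.686, 0.727, 0.001]
ft_force: [0.7, 1.2, -0.1]
width: 0.0
t 22.7 tcp [ 0.5096 -0.3144  0.2224] yaw -93.31 tiltz [-0.0025  0.0017 -1.    ] j6 -2.28 F [ 0.7  1.2 -0.1] w 0.0
```

View pics/w_os4c.png

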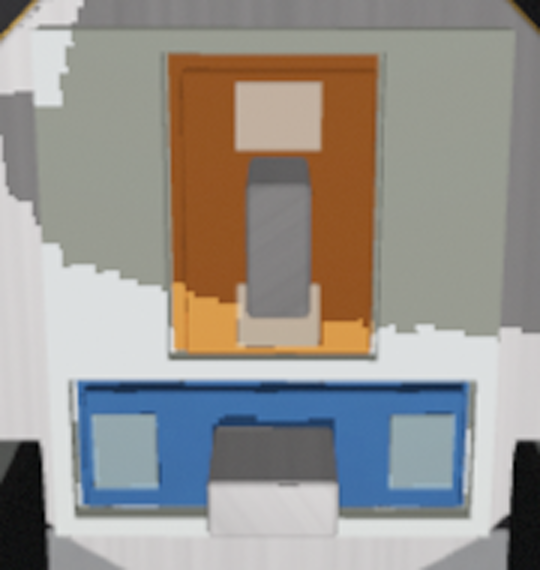

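View pics/w_pl1.png

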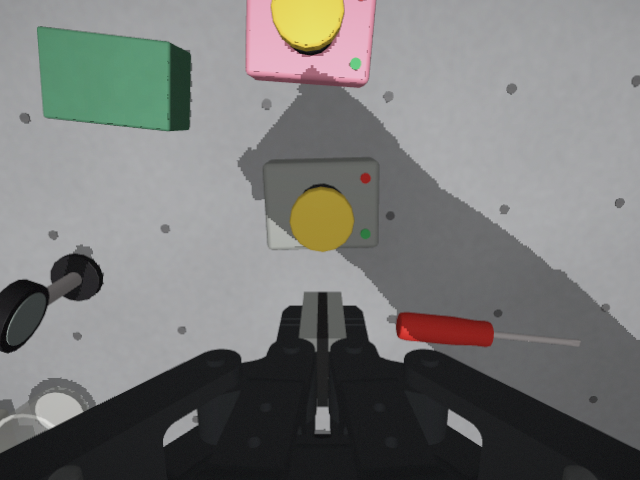

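Crop: both plates sit within the walls. The wrist view shows the yellow cap on the grey box at (322,218), with the pink look-alike at (308,20). Measuring the cap.

```bash
cat > cap.py <<'E'
from h import *
def cap(c,near=None,z=.09):
    hsv=cv2.cvtColor(c.img,cv2.COLOR_BGR2HSV); m=((hsv[...,0]>18)&(hsv[...,0]<35)&(hsv[...,1]>150)&(hsv[...,2]>90)).astype(np.uint8)
    for cm,st,ce in comps(m,40):
        ct=max(cv2.findContours(cm.astype(np.uint8),cv2.RETR_EXTERNAL,cv2.CHAIN_APPROX_NONE)[0],key=len).reshape(-1,2)
        P=(c.at(ct,z)[:,:2]*1000).astype(np.float32)
        (x,y),r=cv2.minEnclosingCircle(P); print(ce.round(),"circle",round(x/1000,4),round(y/1000,4),"diam",round(2*r,1),st)
if __name__=="__main__":
    c=Cam("wrist"); t=c.st; print(t["tcp_pos"].round(4)); cap(c); print("scene"); cap(Cam("scene"))
E
python3 cap.py
```

```text
[ 0.5099 -0.3125  0.2229]
[307.  28.] circle 0.5095 -0.4453 diam 42.5 [272   0  73  48 628]
[322. 216.] circle 0.5084 -0.3198 diam 44.0 [ 290  184   64   65 3184]
scene
[173. 115.] circle 0.3379 -0.6174 diam 295.0 [ 147   80   51   62 1566]
[190. 164.] circle 0.5136 -0.4429 diam 46.6 [184 159  13  11 119]
[224. 181.] circle 0.5107 -0.314 diam 44.6 [218 175  13  12 126]
```

```bash
python3 -m inch '{"linear":[[0,0,0.001],[0,0,0],[0,0,0],[0,0,0]],"spin":[0,0,0,0]}'; python3 cap.py; python3 - <<'E'
from h import *
c=Cam("wrist"); c.crop(260,150,390,260,5,"pics/cap_c.png")
E
```

```text
time_s: 23.18
tcp_pos: [0.5111, -0.3114, 0.2241]
ee_rot: [0.0, -0.688, 0.726, -0.0]
ft_force: [-0.3, 0.2, -0.5]
width: -0.0002
[ 0.5111 -0.3114  0.2241]
[310.  27.] circle 0.5095 -0.4452 diam 42.6 [275   0  73  47 628]
[324. 214.] circle 0.5083 -0.3199 diam 44.0 [ 292  182   64   65 3163]
scene
[173. 115.] circle 0.3379 -0.6174 diam 295.0 [ 147   80   50   62 1560]
[190. 164.] circle 0.5128 -0.4425 diam 46.7 [184 159  13  11 120]
[224. 181.] circle 0.5107 -0.314 diam 44.6 [218 175  14  12 127]
```

View pics/cap_c.png

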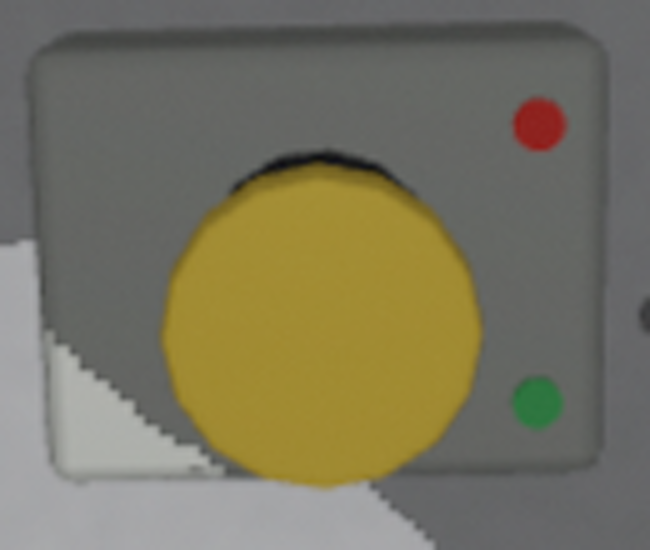

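Cap top circle has a diameter of 44.0 mm (as specified) and is centred at about (0.5085, -0.319) on the grey box. The scene camera differs by 5–6 mm, partly because it also sees the cap's side. Descending to 10 mm above the cap.

```bash
python3 -m inch '{"linear":[[0.0036,0.0011,0.01],[0.0036,0.0011,0.02],[0,0,0.025],[0,0,0.025],[0,0,0.02],[0,0,0.015],[0,0,0.008],[0,0,0],[0,0,0]],"spin":[0,0,0,0,0,0,0,0,0]}'
python3 m.py w_pl2; python3 cap.py
```

```text
time_s: 24.08
tcp_pos: [0.5081, -0.3192, 0.1009]
ee_rot: [-0.0, -0.687, 0.726, 0.0]
ft_force: [-0.1, -0.1, 0.7]
width: -0.0002
t 24.0833 tcp [ 0.5081 -0.3192  0.1009] yaw -93.14 tiltz [-3.e-04  1.e-04 -1.e+00] j6 -2.29 F [-0.1 -0.1  0.7] w -0.0002
[ 0.5085 -0.3196  0.1018]
[297.   4.] circle 0.51 -0.4267 diam 21.7 [264   0  67  13 561]
[319. 279.] circle 0.5084 -0.3214 diam 44.2 [ 267  243  107   86 5165]
scene
[171. 116.] circle 0.3506 -0.6178 diam 276.9 [ 147   84   49   58 1382]
[190. 164.] circle 0.5136 -0.4429 diam 46.6 [184 159  13  11 119]
[224. 182.] circle 0.5122 -0.3137 diam 42.6 [218 176  14  11 100]
```

View pics/w_pl2.png

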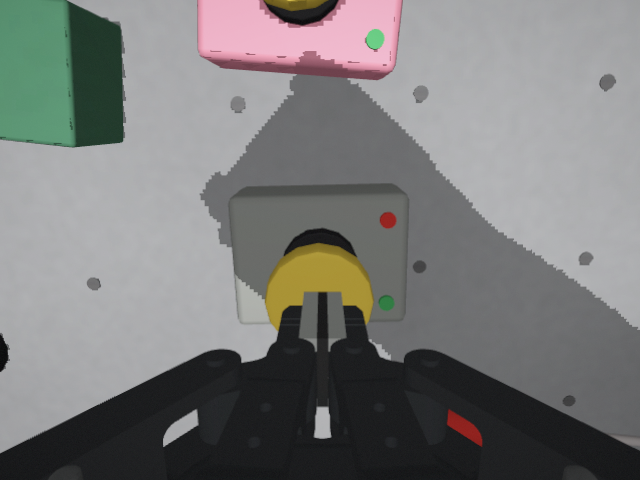

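The fingertips are over the middle of the cap (320,295). Pressing in small steps, watching force and height.

```bash
python3 -m inch '{"linear":[[0,0,0.004],[0,0,0.004],[0,0,0.002],[0,0,0.002],[0,0,0.002],[0,0,0],[0,0,0],[0,0,0]],"spin":[0,0,0,0,0,0,0,0]}'
python3 -m inch '{"linear":[[0,0,0],[0,0,0]],"spin":[0,0]}'
```

```text
time_s: 24.9
tcp_pos: [0.5082, -0.3191, 0.0872]
ee_rot: [-0.0, -0.688, 0.726, -0.0]
ft_force: [-2.2, 1.1, 3.5]
width: 0.0001
time_s: 25.07
tcp_pos: [0.5082, -0.3191, 0.087]
ee_rot: [-0.0, -0.688, 0.726, -0.0]
ft_force: [-0.9, 1.8, 4.1]
width: 0.0001
```

Contact: 3 mm down gives 4 N, matching the spring. 9 mm more, slowly.

```bash
python3 -m inch '{"linear":[[0,0,0.002],[0,0,0.002],[0,0,0.002],[0,0,0.0015],[0,0,0.001],[0,0,0],[0,0,0],[0,0,0],[0,0,0]],"spin":[0,0,0,0,0,0,0,0,0]}'
python3 -m inch '{"linear":[[0,0,0],[0,0,0],[0,0,0]],"spin":[0,0,0]}'
python3 - <<'E'
from h import *
for n in("scene","side","wrist"):
    c=Cam(n); cv2.imwrite(f"pics/{n}_p.png",c.img)
    if n!="wrist":
        u,v=c.px([[.5085,-.319,.065]])[0].astype(int); print(n,u,v); u=max(u,60);v=max(v,45); c.crop(u-60,v-45,u+60,v+45,6,f"pics/{n}_pc.png")
E
```

```text
time_s: 25.82
tcp_pos: [0.5083, -0.3192, 0.0789]
ee_rot: [-0.0, -0.688, 0.726, -0.0]
ft_force: [-1.9, 2.2, 7.2]
width: -0.0003
time_s: 26.07
tcp_pos: [0.5083, -0.3192, 0.0789]
ee_rot: [-0.0, -0.688, 0.726, -0.0]
ft_force: [-2.5, 1.9, 8.4]
width: 0.0001
scene 225 184
side 383 202
```

View pics/side_pc.png

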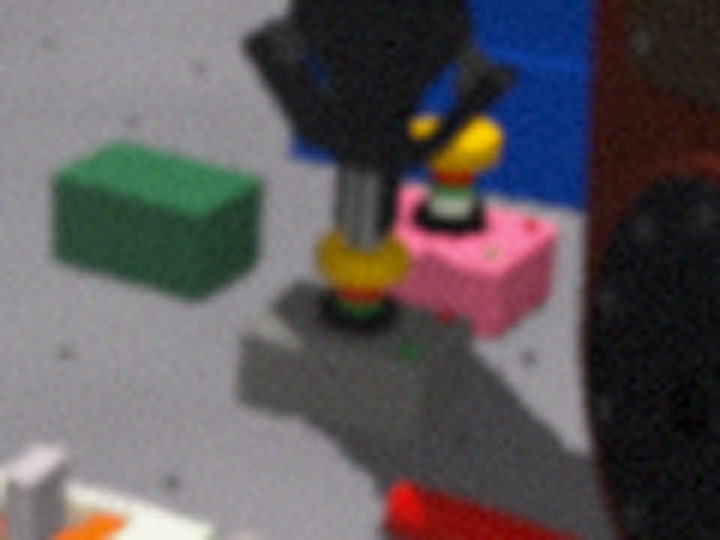

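View pics/scene_p.png

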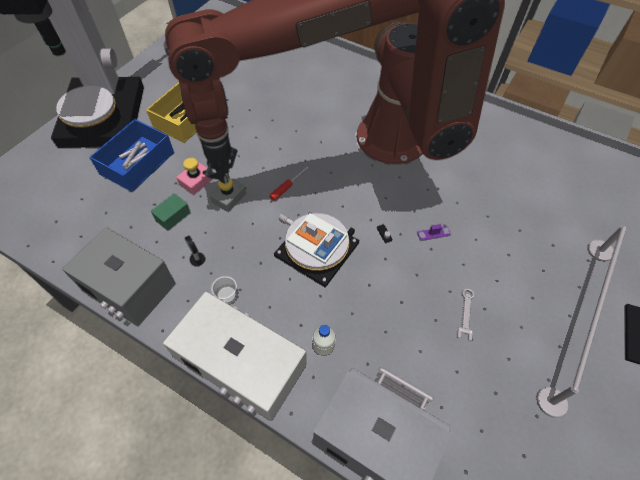

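View pics/wrist_p.png

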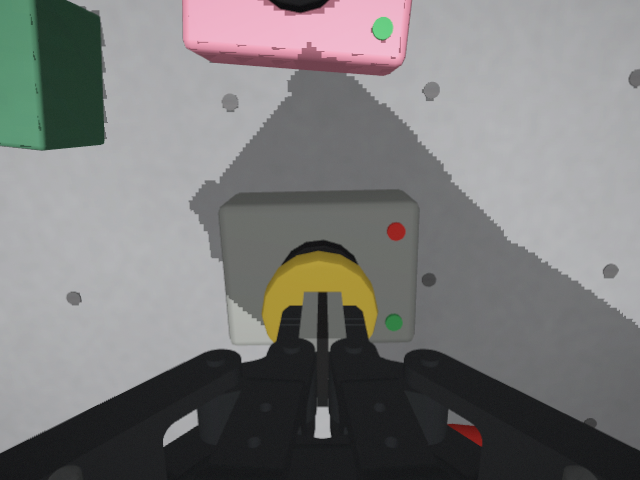

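The side crop shows the stem with red under the cap, then a sliver of green at (360,310) directly above the collar, and no white. The collar stands in the green. TCP height and force both say about 11 mm; adding 0.8 mm.

```bash
python3 -m inch '{"linear":[[0,0,0.0008],[0,0,0],[0,0,0],[0,0,0],[0,0,0],[0,0,0]],"spin":[0,0,0,0,0,0]}'
python3 -m inch '{"linear":[[0,0,0],[0,0,0],[0,0,0],[0,0,0],[0,0,0],[0,0,0]],"spin":[0,0,0,0,0,0]}'
python3 - <<'E'
from h import *
c=Cam("scene"); c.crop(270,195,370,285,6,"pics/tray_end.png")
c=Cam("side"); c.crop(323,157,443,247,6,"pics/pl_end.png"); print(telemetry.read_state()["tcp_pos"],telemetry.read_state()["ft_force"])
E
```

```text
time_s: 26.72
tcp_pos: [0.5083, -0.3192, 0.0781]
ee_rot: [-0.0, -0.688, 0.726, -0.0]
ft_force: [-2.8, 2.8, 9.2]
width: 0.0001
time_s: 27.22
tcp_pos: [0.5083, -0.3192, 0.0781]
ee_rot: [-0.0, -0.688, 0.726, -0.0]
ft_force: [-2.6, 3.8, 8.0]
width: 0.0001
[ 0.50835578 -0.31922056  0.07812024] [-2.75533375  2.7965537   7.75219143]
```

View pics/tray_end.png

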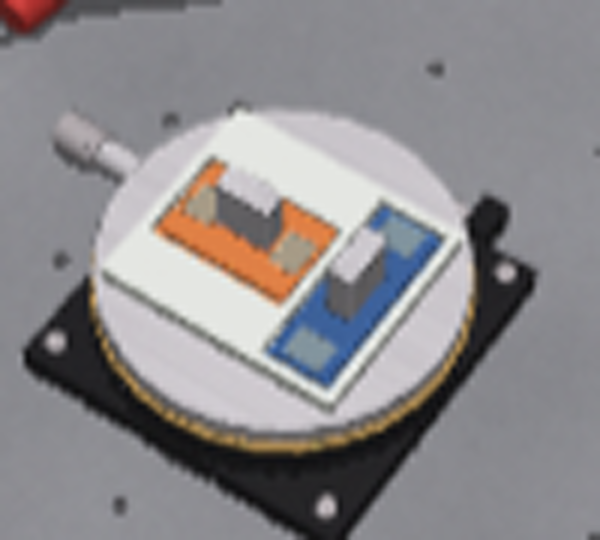

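View pics/pl_end.png

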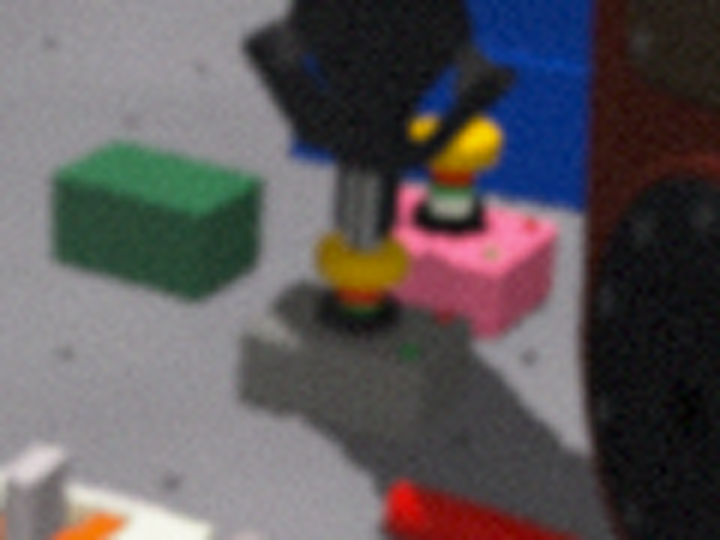

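Both carriers are flat in the tray. The plunger is held about 12 mm down with the collar in the green, and the reading is stable. Handing in.

```bash
python3 -c "
from rig import ticket; print(ticket.finish_job())"
```

```text
the job is handed in; nothing more can be done
None
```

I placed the blue carrier, then the orange one, flat in their own compartments. I then pressed the yellow plunger on the grey box with the shut fingers and handed the job in at about 27 s while still holding it.

**Plunger:** The fingertips stood at z = 78.1 mm, which is 11.9 mm down, and stayed there over the last half second. The side camera showed a green sliver of stem just above the collar, with red above it and no white. The plunger never came near its lower stop. The purple and pink look-alikes were left alone, and nothing else was touched.

**Carriers:** The last scene crop shows both carriers within the tray walls with their tabs upright. The orange plate sits about 1.5 mm off centre, close to one side wall but down inside the compartment.

**Checks that disagreed:**
- The force reading wavered between 7.8 and 9.2 N in the final hold, where 9 N is expected. That alone would put the plunger at 9.5 to 12.4 mm, still in the green. I relied on the height.
- There was also a sideways force of about 3 to 4 N while pressing.
- The scene camera placed the blue slot about 2.5 mm and the cap about 6 mm from the wrist camera's values. I used the wrist values, which matched the given sizes.

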